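Reverse the ratchet and torque the gearcase nut

ROBOT

A 6-joint arm with a two-finger parallel gripper is mounted at the origin on the work surface. World frame = base frame: x ahead of the robot, y to its left, z up, the work surface at z = 0. Lengths are in m, angles in rad, forces in N, time in s.
With the tool pointing down it reaches from about 0.3 to 0.85 m from the base axis. Payload 5.4 kg.
Tool frame: the origin (TCP) lies at the very end of the fingers, on their centre line; the grasp point (between the pads) lies 19 mm behind it; z points along the fingers, y is the line along which they close (so a half turn about z gives the same grasp; the last joint's range is limited). The gripper opens to 85 mm and grips with 20 to 120 N. Pads are 22 mm wide; open, the fingers measure 114 mm over their backs; the gripper's body (76 mm by 85 mm) begins 54 mm behind the grasp point. The pads swing forward as they close: fully open they stand 13 mm farther back than shut.
Start: joints at [-1.34, 0.158, 1.597, -0, 1.386, -0.21], TCP at [0.245, -0.52, 0.231] pointing down, gripper open.
Joint ranges: [-2.91, 2.91], [-0.94, 2.29], [0.18, 2.7], [-1.29, 4.43], [0.17, 2.64], [-3, 3]. Speed limits (rad/s): [2.57, 2.57, 3.14, 3.14, 3.14, 3.14].

INTERFACE

Orientations are given as a unit quaternion [w, x, y, z].
In Python, from cell import manip, viewer gives the robot as it stands. The module is installed in compiled form; this text tells all that it offers.
- The arm moves only by the tool step_arm, never from a script. Its argument "series" is a list of rows, each a list of 3 entries, a list of its own where there are three numbers: the gripper's target within -1 to 1 (fully open at 1, half-way at 0, shut at -1), then the shift along the tool's x, y, z in mm, then the turn, a rotation vector about the tool's x, y, z in degrees. A call has 1 to 5 rows; each row is the pose to reach, as a shift and turn from the pose commanded when the call began, along the tool's axes at that moment; what a row does not reach only later rows make up. A row lasts 1/8 s, in which the tool goes at most 62.5 mm and 10.7 degrees, less where a joint would pass 70% of its speed; a pose out of reach is approached as far as the arm can. A call with a gripper value outside its range is refused whole. The fingers move at their own pace and stop on an object; "newtons" is the grip in N (left out, the last holds). Time passes only in rows, so rows that repeat a pose let the fingers close. It gives the time, the measured TCP pose, the force, the opening and the grip force at its end, in the units of the state.
- manip.get_state(): the state, without advancing time (a new reading comes with each control period).
- viewer.capture(name): name is "side" or "top" or "wrist"; returns a dict with "pixels" (420x560x3 uint8, red, green, blue), "z_map" (420x560 float32, m along the optical axis (not along the pixel's ray), 0 where there is no reading), "fx", "fy", "cx", "cy" (pixels), "rvec" (rotation vector, rad) and "tvec" (3), from world to camera coordinates, as OpenCV has them. Camera axes: x right, y down, z forward; pixel columns grow to the right and rows downward; lengths in m; the calibration is good to about 2 mm. A picture is of the moment at which its call begins.
- manip.finish_job(): hands the job in; it is judged then, once.
The state is a dict: "time": time; "joints": joint angles; "qd": joint speeds; "effort": joint torques, N m; "ee_pos": TCP position; "eef_rot": TCP orientation; "wrist_force": force on the tool from outside, world axes, zero at the start; "moment": the same for the moment, N m; "gripper_width": finger opening in m; "finger_force": force on a finger pad.
Only numpy, scipy, OpenCV 4.12 (cv2) and the standard library are available. Lean on these libraries where they do the work, as an engineer would, in place of code of your own. Each camera call takes 0.05 s, during which the arm holds its last target. There are 200 camera calls.

TASK

The ratchet torque wrench standing on the gearcase nut is still set to loosen: flip its red direction lever across to the tighten side, and only then swing the handle clockwise (seen from above) until the nut comes up tight and the needle stands in the green band; hold it there for half a second, never let the needle get to the red, and let go. Do not back the nut off, and leave the lever on the tighten side and the other things on the bench where they are.

Things in the scene. Friction and masses are not known exactly. Their poses are not given: they have to be found in the camera images.
- wrench_axis (a point): centre of the top face of the bright steel ratchet head, on the vertical axis about which nut and wrench turn; 116 mm above the bench. The head is a cylinder 84 mm across (height 87 to 116 mm) with a 74 mm wide neck reaching 80 mm out towards the handle
- gearcase: aluminium gearcase fixed to the bench under the wrench, 170 (x) x 150 (y) mm, 46 mm high, four bolted ears; origin at its underside, on the wrench axis
- grip (a point): middle of the black hand grip of the wrench, on its centre line, 190 mm out from the wrench axis, 100 mm above the bench. The grip is a round level bar 28 mm thick, 155 to 250 mm out, free air below. This point's x axis points outward along the handle, z up
- lever_knob (a point): centre of the red ball knob (20 mm across) of the direction lever, an 8 mm rod standing on the head 20 mm out from the wrench axis, towards the handle. The knob is 45 mm from the lever's hinge, which lies along the handle's centre line 119 mm above the bench; leaning over, the knob is 25 mm beside that line and 156 mm up, upright 164 mm up
- lever (a joint): direction lever, rad: 0 = leaning fully to the loosen side (white dot), 0.6 = upright, 1.2 = fully to the tighten side (green dot). Looking from the wrench axis out along the handle, loosen leans right, tighten leans left. It falls to either side by its weight; about 1 to 10 N sideways at the knob tip it over (more if a tooth is loaded). On a tooth it may stop 0.4 short of the end till the handle turns
- wrench: the ratchet head, origin on the wrench axis at bench height; x points out along the handle, y to the tighten side, z up. Swings at least 1.4 rad clockwise (seen from above) from the start, 0.2 N m friction. Lever at tighten: a clockwise swing carries the nut along after up to 0.52 rad of lost motion, an anticlockwise swing ratchets back freely; at loosen the other way round
- nut_mark (a point): black mark on the brass flange of the nut under the wrench (140 mm across, top 73 mm above the bench), 55 mm out from the wrench axis; shows the nut's turn; at the start on the gearcase's -x side. The nut runs with about 0.5 N m of friction for 0.3 to 0.65 rad clockwise (not known beforehand), then comes up hard
- needle (a joint): torque shown, rad: the handle bends clockwise about the wrench axis relative to the head, 12 N m per rad; springs back to 0 when let go. The thin red needle shows it on the white plate 138 mm out: black mark 0, green band 0.10 to 0.17 (6 to 11 N across the grip), red from 0.205. Running the nut down shows up to about 0.07
- screwdriver: screwdriver with red handle lying on the bench; bystander, origin at its underside (tools: near their middle)
- spanner: steel spanner lying on the bench; bystander, origin at its underside (tools: near their middle)
- deep_socket: steel socket, 22 mm across, 32 mm high, standing on a corner of the gearcase; bystander, origin at its underside (tools: near their middle)
- bearing_ring: steel ring 52 mm across, 14 mm high; bystander, origin at its underside (tools: near their middle)
- grease_jar: jar with blue cap, 56 mm across, 60 mm high; bystander, origin at its underside (tools: near their middle)
- hub_spacer: brass flanged spacer, 48 mm across, 30 mm high; bystander, origin at its underside (tools: near their middle)
There are look-alikes about, which are no part of the job. Of the things like the part that bears nut_mark, leave any that is pink or turquoise; of the rest the larger one is meant.

How it is judged:
By the outcome, as a careful person would: the job done as asked, in the order asked, and still so for the second after the job is handed in, with the robot touching nothing.
It also fails if it takes over 61 s, if anything falls off the work surface, if the arm or the gripper's body presses on something with over 40 N, if the wrist force passes 120 N, or if a joint passes its speed limit or range.

## Working session

There is one attempt and no reset: what is moved stays moved. The work goes in short steps, Python scripts to look and compute and a tool call to move; the robot and the scene stay as the last step left them, time stands still between calls to the robot, and variables do not carry over. Pictures are saved under pics/ and viewed, at most 10 in all, crops included, and the job is handed in when it is done.

Besides the shell and the picture viewer there is one more tool, called after "Request:" by a JSON object that holds its "name" and its "arguments", one argument or row to a line. step_arm: Moves the arm, as the interface text tells. Its arguments: {"type":"object","properties":{"series":{"type":"array","items":{"type":"array"}},"newtons":{"type":"number"}},"required":["series"]}

```bash
mkdir -p pics; cat > h.py <<'E'
import numpy as np, cv2
from cell import manip, viewer
from scipy.spatial.transform import Rotation as R
def cap(n):
    return viewer.capture(n)
def save(c,f,crop=None,s=1):
    im=c["pixels"][:,:,::-1]
    if crop: x0,y0,x1,y1=crop; im=im[y0:y1,x0:x1]
    cv2.imwrite("pics/"+f,cv2.resize(im,None,fx=s,fy=s,interpolation=cv2.INTER_CUBIC))
def ray(c,u,v):
    Rm=cv2.Rodrigues(np.array(c["rvec"],float))[0]; t=np.array(c["tvec"]).ravel()
    return -Rm.T@t, Rm.T@np.array([(u-c["cx"])/c["fx"],(v-c["cy"])/c["fy"],1])
def onz(c,u,v,z):
    o,d=ray(c,u,v); return o+d*(z-o[2])/d[2]
def cloud(c):
    Rm=cv2.Rodrigues(np.array(c["rvec"],float))[0]; t=np.array(c["tvec"]).ravel()
    v,u=np.mgrid[0:420,0:560]; z=c["z_map"]
    p=np.stack([(u-c["cx"])/c["fx"]*z,(v-c["cy"])/c["fy"]*z,z],-1)
    return (p-t)@Rm
def proj(c,p):
    q,_=cv2.projectPoints(np.array(p,float).reshape(-1,1,3),np.array(c["rvec"],float),np.array(c["tvec"],float),np.array([[c["fx"],0,c["cx"]],[0,c["fy"],c["cy"]],[0,0,1.]]),None); return q.reshape(-1,2)
E
python3 - <<'E'
from h import *
a=cap("top");b=cap("side")
im=np.hstack([a["pixels"],b["pixels"]])
save(a,"top.png",s=1.4);save(b,"side.png",s=1.4)
for c in(a,b): print(ray(c,280,210),c["fx"])
print(manip.get_state())
E
```

```text
(array([0.3042418 , 0.00910967, 1.22947436]), array([ 0.18540956,  0.00808198, -0.98264778])) 519.6826751087483
(array([0.50223094, 0.73736021, 0.73634021]), array([ 0.03471422, -0.74826918, -0.66254475])) 393.9843167466176
{'time': 0.1, 'joints': array([-1.34009953e+00,  1.58980839e-01,  1.59813787e+00,  4.17698810e-05,
        1.38620365e+00, -2.10106939e-01]), 'qd': array([ 7.56359179e-06,  1.30283185e-03, -1.81830220e-04,  1.22584259e-03,
        1.12632951e-03,  3.30297146e-04]), 'effort': array([-8.73875670e-04, -3.96993148e+01, -3.32335353e+01, -3.79270150e-04,
        4.32015120e-03,  1.26668391e-05]), 'ee_pos': array([ 0.24519312, -0.51949127,  0.23040247]), 'eef_rot': array([-8.65017824e-04,  9.75810148e-01,  2.18617947e-01,  1.16222816e-05]), 'wrist_force': array([ 0.45478203,  0.05598451, -0.89334006]), 'moment': array([ 0.02849792,  0.00279931, -0.01878733]), 'finger_force': 0.0, 'gripper_width': 0.08543914804250213}
```

View pics/top.png

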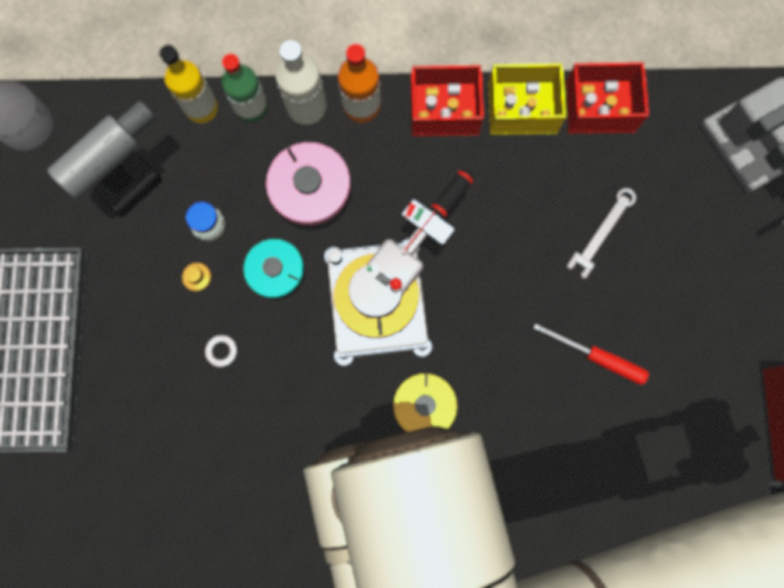

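View pics/side.png

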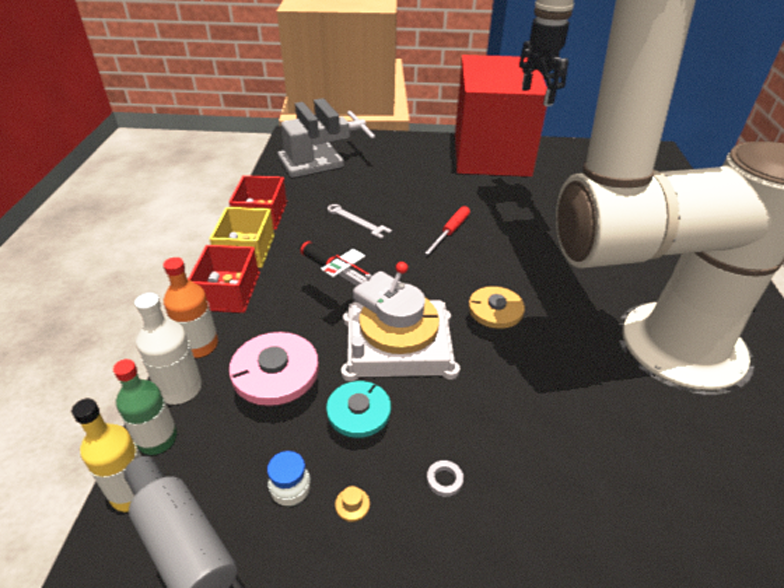

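Top view, in 784-px picture coordinates: the wrench stands on the brass flange at (378,293), with its knob at (396,284) and grip at about (453,193). There are four flange-like discs: pink (308,182), turquoise (273,268), yellow-brass (425,404) and the brass one under the wrench (378,293). Pink and turquoise are ruled out. Of the other two, the one under the wrench is larger, so it is the one meant. I'll confirm that in a crop and measure.

```bash
python3 - <<'E'
from h import *
a=cap("top");b=cap("side")
save(a,"crop.png",(220,110,360,310),3)
for c in (a,b):
    P=cloud(c); hsv=cv2.cvtColor(c["pixels"],cv2.COLOR_RGB2HSV)
    z=P[...,2]; near=np.hypot(P[...,0]-.44,P[...,1])<.35
    H,S,V=[hsv[...,i] for i in range(3)]
    red=((H<8)|(H>172))&(S>150)&(V>90)&near&(z>.06)
    n,l,st,ce=cv2.connectedComponentsWithStats(red.astype(np.uint8))
    for i in range(1,n):
        if st[i,4]>4: print("red",st[i,4],ce[i].round(1),np.median(P[l==i],0).round(4), onz(c,*ce[i],.156).round(4))
    steel=near&(S<60)&(V>110)&(abs(z-.116)<.006)
    if steel.sum()>20:
        v,u=np.nonzero(steel); 
        xy=P[steel][:,:2]; print("steel",len(xy),xy.mean(0),xy.min(0),xy.max(0),np.median(z[steel]))
    br=near&(abs(H.astype(int)-24)<8)&(S>100)&(abs(z-.073)<.008)
    if br.sum()>20:
        xy=P[br][:,:2].astype(np.float32); print("brass",len(xy),cv2.minEnclosingCircle(xy),xy.min(0),xy.max(0))
    blk=near&(V<70)&(z>.085)&(z<.13)
    n,l,st,ce=cv2.connectedComponentsWithStats(blk.astype(np.uint8))
    for i in range(1,n):
        if st[i,4]>30: print("blk",st[i,4],ce[i].round(1),P[l==i].mean(0).round(4),P[l==i].min(0).round(3),P[l==i].max(0).round(3))
E
```

```text
red 46 [332.6 125.6] [ 0.7066 -0.1034  0.1124] [ 0.6912 -0.0984  0.156 ]
red 47 [313.7 149. ] [ 0.6522 -0.0593  0.112 ] [ 0.6391 -0.0561  0.156 ]
red 13 [292.9 149. ] [ 0.6499 -0.0124  0.1233] [ 0.6399 -0.0115  0.156 ]
red 37 [282.1 202.5] [0.5211 0.0135 0.1647] [0.5229 0.0133 0.156 ]
steel 1801 [0.54628441 0.0255836 ] [ 0.47998369 -0.07574854] [0.66236266 0.08615541] 0.11648183281918399
brass 1224 ((0.5220630168914795, 0.04511372745037079), 0.06839974969625473) [ 0.4538138  -0.02232686] [0.5880779  0.11199151]
blk 307 [323.1 137.4] [ 0.68   -0.0808  0.1112] [ 0.651 -0.109  0.097] [ 0.715 -0.053  0.119]
red 22 [216.9 175.5] [ 0.7114 -0.0939  0.1116] [ 0.6951 -0.0335  0.156 ]
red 16 [235.5 185. ] [ 0.6544 -0.054   0.1132] [6.441e-01 3.000e-04 1.560e-01]
red 50 [286.4 190.6] [0.5222 0.0185 0.1619] [0.5219 0.0119 0.156 ]
red 14 [256.2 192. ] [ 0.5955 -0.0102  0.1288] [0.592  0.0228 0.156 ]
red 8 [235.8 192.8] [ 0.6475 -0.0103  0.1233] [0.6393 0.0294 0.156 ]
steel 1106 [0.5456764  0.03317225] [ 0.48185225 -0.07158222] [0.66496941 0.08911192] 0.11611290202898054
brass 979 ((0.5218644738197327, 0.04841473698616028), 0.06975587457418442) [ 0.4556735  -0.00158763] [0.59001625 0.11793222]
blk 179 [225.5 181.4] [ 0.6841 -0.0729  0.1086] [ 0.655 -0.102  0.091] [ 0.709 -0.05   0.116]
```

View pics/crop.png

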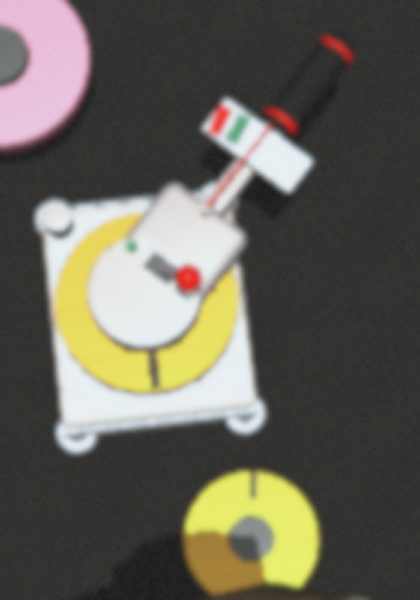

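The crop confirms it: the large brass flange under the wrench carries its black mark at crop (154,368), with the red knob at crop (187,278) on the loosen side. The axis is at about (0.522, 0.046) and the handle points at about -37.5°. Next is the approach to the lever's loosen side.

```bash
cat >> h.py <<'E'
AX=np.array([.522,.046])
def to(xyz,yaw):
    s=manip.get_state(); q=np.array(s["eef_rot"]); r0=R.from_quat(q[[1,2,3,0]])
    y=np.radians(yaw); r1=R.from_quat([np.cos(y/2),np.sin(y/2),0,0])
    print("shift",(r0.inv().apply(np.array(xyz)-s["ee_pos"])*1000).round(1),"turn",np.degrees((r0.inv()*r1).as_rotvec()).round(1))
def wf(a,r,t,z):  # handle angle deg, radial m, tangential (left) m
    a=np.radians(a); e=np.array([np.cos(a),np.sin(a)]); n=np.array([-e[1],e[0]])
    return [*(AX+r*e+t*n),z]
E
python3 -c "
from h import *
p=wf(-37.5,.02,-.07,.23);print(p);to(p,52.5)"
```

```text
[np.float64(0.49525376677521427), np.float64(-0.021709962400560882), 0.23]
shift [ 438.6 -343.7    1.2] turn [ -0.1  -0.  -27.2]
```

Request:
{"name": "step_arm", "arguments": {
  "series": [
    [-1,[438.6,-343.7,0],[0,0,-27]],
    [-1,[438.6,-343.7,0],[0,0,-27]],
    [-1,[438.6,-343.7,0],[0,0,-27]],
    [-1,[438.6,-343.7,0],[0,0,-27]],
    [-1,[438.6,-343.7,0],[0,0,-27]]
  ]
}}

```text
time: 0.82
ee_pos: [0.386, -0.2389, 0.2313]
eef_rot: [0.0, 0.898, 0.44, 0.0]
wrist_force: [1.1, -1.0, 0.4]
gripper_width: 0.0002
finger_force: 0.0
```

```bash
python3 -c "
from h import *
p=wf(-37.5,.02,-.07,.23);to(p,52.5)"
```

```text
shift [238.6 -46.7   1.3] turn [ 0.  -0.  -0.3]
```

Request:
{"name": "step_arm", "arguments": {
  "series": [
    [-1,[238,-46,0],[0,0,0]],
    [-1,[238,-46,0],[0,0,0]],
    [-1,[238,-46,0],[0,0,0]],
    [-1,[238,-46,0],[0,0,0]],
    [-1,[238,-46,0],[0,0,0]]
  ]
}}

```text
time: 1.45
ee_pos: [0.4955, -0.0211, 0.2311]
eef_rot: [-0.0, 0.897, 0.443, 0.0]
wrist_force: [-0.0, -0.5, -0.1]
gripper_width: -0.0001
finger_force: 0.0
```

```bash
python3 -c "
from h import *
p=wf(-37.5,.02,-.07,.148);to(p,52.5)
c=cap('wrist');save(c,'w1.png')"
```

```text
shift [-0.7  0.3 83.1] turn [-0.  -0.   0.1]
```

View pics/w1.png

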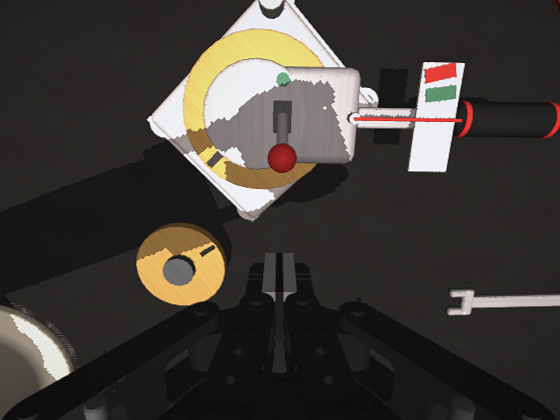

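The wrist view shows the knob at (283,158), in line with the closed fingers at column 280, and the green dot straight beyond it at (283,78). Now I'll descend and push along tool +x.

Request:
{"name": "step_arm", "arguments": {
  "series": [
    [-1,[0,0,50],[0,0,0]],
    [-1,[0,0,82],[0,0,0]],
    [-1,[10,0,82],[0,0,0]],
    [-1,[18,0,82],[0,0,0]],
    [-1,[24,0,82],[0,0,0]]
  ]
}}

```text
time: 2.12
ee_pos: [0.5113, -0.0055, 0.1514]
eef_rot: [0.001, 0.898, 0.44, 0.001]
wrist_force: [-0.7, 0.1, 0.0]
gripper_width: -0.0
finger_force: 0.0
```

Request:
{"name": "step_arm", "arguments": {
  "series": [
    [-1,[6,0,0],[0,0,0]],
    [-1,[12,0,0],[0,0,0]],
    [-1,[18,0,0],[0,0,0]],
    [-1,[24,0,0],[0,0,0]],
    [-1,[28,0,0],[0,0,0]]
  ]
}}

```text
time: 2.75
ee_pos: [0.5269, 0.0173, 0.1491]
eef_rot: [-0.0, 0.898, 0.44, 0.0]
wrist_force: [0.0, -0.6, 0.5]
gripper_width: 0.0001
finger_force: 0.1
```

```bash
python3 -c "
from h import *
c=cap('wrist');save(c,'w2.png')
s=manip.get_state();print(s['wrist_force'])"
```

```text
[-0.55769915  0.47595732  0.43145539]
```

View pics/w2.png

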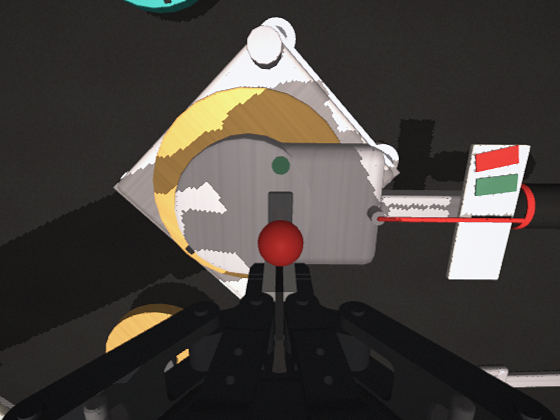

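The knob (280,243) is against the fingers and almost upright, and the head hasn't turned. I'll keep pushing.

Request:
{"name": "step_arm", "arguments": {
  "series": [
    [-1,[5,0,0],[0,0,0]],
    [-1,[10,0,0],[0,0,0]],
    [-1,[14,0,0],[0,0,0]],
    [-1,[18,0,0],[0,0,0]],
    [-1,[22,0,0],[0,0,0]]
  ]
}}

```text
time: 3.42
ee_pos: [0.5403, 0.0343, 0.1493]
eef_rot: [0.0, 0.898, 0.44, 0.0]
wrist_force: [0.4, 0.6, 0.0]
gripper_width: -0.0002
finger_force: 0.0
```

```bash
cat >> h.py <<'E'
def knob():
  for n in("top","side","wrist"):
    c=cap(n);P=cloud(c);hsv=cv2.cvtColor(c["pixels"],cv2.COLOR_RGB2HSV);H,S,V=[hsv[...,i] for i in range(3)]
    m=((H<8)|(H>172))&(S>150)&(V>60)&(P[...,2]>.138)&(P[...,2]<.19)&(np.hypot(P[...,0]-.53,P[...,1]-.04)<.08)
    if m.sum()>8:
        p=np.median(P[m],0); d=p[:2]-AX; print(n,m.sum(),p.round(4),"r",np.hypot(*d).round(4),"ang",np.degrees(np.arctan2(d[1],d[0])).round(1))
E
python3 -c "
from h import *
knob(); print(manip.get_state()['wrist_force'])"
```

```text
side 45 [0.5521 0.0602 0.1616] r 0.0333 ang 25.3
wrist 1430 [0.5574 0.0547 0.1633] r 0.0364 ang 13.9
[ 0.04796805  0.55432265 -0.68942765]
```

The lever has gone over: its lateral offset is about +27 mm, the full tighten side. Next I raise the tool and go to the left side of the grip, with the camera facing the dial.

Request:
{"name": "step_arm", "arguments": {
  "series": [
    [-1,[-12,0,-50],[0,0,0]],
    [-1,[-12,0,-80],[0,0,0]],
    [-1,[-12,0,-80],[0,0,-10]],
    [-1,[-12,0,-80],[0,0,-20]],
    [-1,[-12,0,-80],[0,0,-30]]
  ]
}}

```text
time: 4.2
ee_pos: [0.5327, 0.0245, 0.2294]
eef_rot: [0.0, 0.751, 0.66, -0.0]
wrist_force: [0.3, -0.0, -0.9]
gripper_width: -0.0001
finger_force: 0.0
```

```bash
python3 -c "
from h import *
to(wf(-37.5,.2,.06,.225),142.5); knob()"
```

```text
shift [-28.4 189.7   4.4] turn [  0.    0.  -59.9]
side 44 [0.5522 0.0597 0.1612] r 0.0332 ang 24.3
wrist 626 [0.5551 0.0544 0.1633] r 0.0341 ang 14.2
```

Request:
{"name": "step_arm", "arguments": {
  "series": [
    [-1,[-6,38,0],[0,0,-10]],
    [-1,[-12,76,0],[0,0,-20]],
    [-1,[-18,114,0],[0,0,-30]],
    [-1,[-23,152,0],[0,0,-40]],
    [-1,[-28,190,0],[0,0,-50]]
  ]
}}

```text
time: 4.97
ee_pos: [0.7184, -0.0292, 0.2291]
eef_rot: [-0.0, 0.404, 0.915, -0.0]
wrist_force: [0.8, 0.4, 0.0]
gripper_width: -0.0001
finger_force: 0.0
```

Request:
{"name": "step_arm", "arguments": {
  "series": [
    [-1,[0,0,10],[0,0,-10]],
    [-1,[0,0,10],[0,0,-10]]
  ]
}}

```text
time: 5.22
ee_pos: [0.7167, -0.0288, 0.2176]
eef_rot: [-0.001, 0.326, 0.945, -0.0]
wrist_force: [-0.8, 0.3, -1.2]
gripper_width: 0.0001
finger_force: 0.0
```

```bash
python3 -c "
from h import *
to(wf(-37.5,.2,.06,.08),142.5)
c=cap('wrist');save(c,'w3.png');knob()"
```

```text
shift [ -0.3   1.  137.6] turn [-0.1 -0.2 -0.5]
side 44 [0.5521 0.0595 0.161 ] r 0.033 ang 24.2
```

View pics/w3.png

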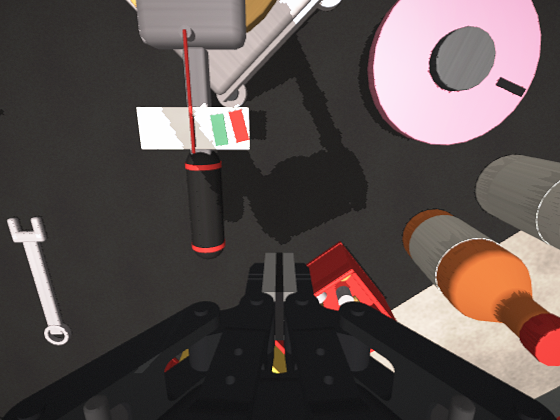

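The wrist view shows the grip at (205,205), the needle at about (190,100), short of the green band at (219,130), and the red bin corner near (340,245). I'll check clearance to the bin before descending.

```bash
python3 -c "
from h import *
for n in('top','side'):
    c=cap(n);P=cloud(c)
    d=np.hypot(P[...,0]-.717,P[...,1]+.029)
    m=(d<.1)&(P[...,2]>.03)&(P[...,2]<.14)&(c['z_map']>0)
    lat=(P[...,:2]-AX)@np.array([.609,.793]); m&=lat>.02
    q=P[m]
    if len(q): i=np.argsort(d[m])[:3]; print(n,len(q),q[i].round(3),d[m][i].round(3),q[:,2].max())
"
```

```text
side 70 [[ 0.665 -0.017  0.119]
 [ 0.663 -0.016  0.117]
 [ 0.662 -0.016  0.124]] [0.053 0.056 0.056] 0.1253800679206339
```

Request:
{"name": "step_arm", "arguments": {
  "series": [
    [-1,[0,0,50],[0,0,0]],
    [-1,[0,0,100],[0,0,0]],
    [-1,[0,0,136],[0,0,0]],
    [-1,[0,10,136],[0,0,0]],
    [-1,[0,20,136],[0,0,0]]
  ]
}}

```text
time: 6.15
ee_pos: [0.7314, -0.0124, 0.0859]
eef_rot: [0.002, 0.324, 0.946, 0.0]
wrist_force: [1.5, 0.4, 0.6]
gripper_width: -0.0001
finger_force: 0.0
```

```bash
cat >> h.py <<'E'
def arc(da,n=5,r=.2,z=.082,push=0):
    """rows moving the tool about the axis clockwise by da deg from where it is"""
    s=manip.get_state(); p=s["ee_pos"]; q=np.array(s["eef_rot"]); r0=R.from_quat(q[[1,2,3,0]])
    d=p[:2]-AX; th=np.arctan2(d[1],d[0]); print("pol",np.hypot(*d).round(4),np.degrees(th).round(2), "F",s["wrist_force"].round(1))
    x=r0.as_matrix()[:,0]; print("yaw",np.degrees(np.arctan2(x[1],x[0])).round(1))
    f=s["wrist_force"][:2]; print("Ftan %.2f tau %.2f"%(f@[-np.sin(th),np.cos(th)],(d[0]*f[1]-d[1]*f[0])))
    R0=np.hypot(*d)
    for k in range(1,n+1):
        a=th-np.radians(da*k/n); t=np.array([*(AX+R0*np.array([np.cos(a),np.sin(a)])),z])
        print((r0.inv().apply(t-p)*1000).round(1).tolist(), "turn",round(da*k/n,2))
E
python3 -c "
from h import *
arc(20)"
```

```text
pol 0.2174 -15.59 F [1.5 0.4 0.6]
yaw 142.2
Ftan 0.80 tau 0.17
[-5.2, -14.2, 3.9] turn 4.0
[-9.4, -28.8, 3.9] turn 8.0
[-12.6, -43.6, 3.9] turn 12.0
[-14.8, -58.7, 3.9] turn 16.0
[-15.9, -73.8, 3.9] turn 20.0
```

Request:
{"name": "step_arm", "arguments": {
  "series": [
    [-1,[0,-10,3],[0,0,0]],
    [-1,[0,-22,3],[0,0,0]],
    [-1,[0,-34,3],[0,0,0]],
    [-1,[0,-46,3],[0,0,0]],
    [-1,[0,-46,3],[0,0,0]]
  ]
}}

```text
time: 6.78
ee_pos: [0.7007, -0.0505, 0.0804]
eef_rot: [-0.0, 0.324, 0.946, -0.0]
wrist_force: [-0.0, -0.1, 0.0]
gripper_width: 0.0001
finger_force: 0.0
```

```bash
python3 -c "
from h import *
arc(12)"
```

```text
pol 0.2031 -28.36 F [-0.  -0.1  0. ]
yaw 142.2
Ftan -0.09 tau -0.02
[-1.2, -8.4, -1.6] turn 2.4
[-2.1, -16.9, -1.6] turn 4.8
[-2.6, -25.4, -1.6] turn 7.2
[-2.8, -33.9, -1.6] turn 9.6
[-2.6, -42.4, -1.6] turn 12.0
```

Request:
{"name": "step_arm", "arguments": {
  "series": [
    [-1,[-1.2,-8.4,0],[0,0,2.4]],
    [-1,[-2.1,-16.9,0],[0,0,4.8]],
    [-1,[-2.6,-25.4,0],[0,0,7.2]],
    [-1,[-2.8,-33.9,0],[0,0,9.6]],
    [-1,[-2.6,-42.4,0],[0,0,12]]
  ]
}}

```text
time: 7.4
ee_pos: [0.6774, -0.0847, 0.0804]
eef_rot: [0.0, 0.422, 0.907, 0.0]
wrist_force: [2.1, 1.6, -0.2]
gripper_width: 0.0001
finger_force: 1.5
```

```bash
python3 -c "
from h import *
arc(12);knob()
c=cap('wrist');save(c,'w4.png')"
```

```text
pol 0.2031 -40.05 F [ 2.1  1.6 -0.2]
yaw 130.1
Ftan 2.60 tau 0.53
[-1.3, -8.4, -1.6] turn 2.4
[-2.2, -16.9, -1.6] turn 4.8
[-2.8, -25.3, -1.6] turn 7.2
[-3.0, -33.8, -1.6] turn 9.6
[-2.9, -42.4, -1.6] turn 12.0
top 40 [0.5526 0.0487 0.1648] r 0.0307 ang 5.1
side 50 [0.5538 0.0543 0.1617] r 0.0328 ang 14.6
```

View pics/w4.png

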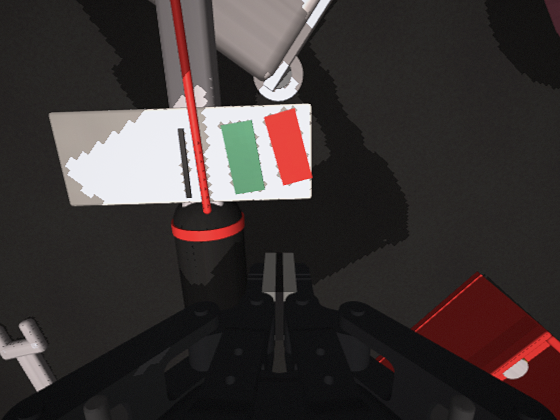

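The wrist view shows the dial: black zero mark at (184,160), needle at (199,150) reading about 0.04, green band at x 222–262 and red from 267. The lever is still on the tighten side. I'll continue with numeric needle readings.

```bash
cat >> h.py <<'E'
def dial():
    c=cap("wrist"); hsv=cv2.cvtColor(c["pixels"],cv2.COLOR_RGB2HSV).astype(int); H,S,V=[hsv[...,i] for i in range(3)]
    red=((H<8)|(H>172))&(S>120)&(V>70); gr=(abs(H-70)<20)&(S>60)&(V>50)
    for row in (140,155,170):
        def runs(m):
            x=np.nonzero(m)[0]; return [(g[0],g[-1]) for g in np.split(x,np.nonzero(np.diff(x)>2)[0]+1) if len(g)>3]
        g=[t for t in runs(gr[row]) if t[1]-t[0]>15]; print(row,"red",[(int(a),int(b)) for a,b in runs(red[row])],"green",[(int(a),int(b)) for a,b in g], end=" ")
        n=[t for t in runs(red[row]) if t[1]-t[0]<18]
        if g and n: print("needle %.3f"%(.10+.07*((sum(n[0])/2-g[0][0])/(g[0][1]-g[0][0]))),end="")
        print()
E
python3 -c "
from h import *
dial()"
```

```text
140 red [(192, 199), (270, 301)] green [(224, 254)] needle 0.034
155 red [(194, 201), (275, 306)] green [(227, 257)] needle 0.031
170 red [(197, 204), (279, 309)] green [(231, 260)] needle 0.026
```

Request:
{"name": "step_arm", "arguments": {
  "series": [
    [-1,[-1.2,-8.4,0],[0,0,2.4]],
    [-1,[-2.1,-16.9,0],[0,0,4.8]],
    [-1,[-2.6,-25.4,0],[0,0,7.2]]
  ]
}}

```text
time: 8.02
ee_pos: [0.6595, -0.1033, 0.0804]
eef_rot: [0.0, 0.478, 0.878, 0.0]
wrist_force: [3.3, 1.6, -0.6]
gripper_width: -0.0001
finger_force: 1.9
```

```bash
python3 -c "
from h import *
dial();arc(12);knob()"
```

```text
140 red [(202, 209), (271, 302)] green [(224, 255)] needle 0.058
155 red [(205, 212), (275, 305)] green [(228, 258)] needle 0.054
170 red [(207, 214), (279, 309)] green [(231, 260)] needle 0.051
pol 0.203 -47.69 F [2.5 0.5 1.2]
yaw 122.8
Ftan 2.16 tau 0.44
[-1.2, -8.4, -1.7] turn 2.4
[-2.1, -16.9, -1.7] turn 4.8
[-2.6, -25.4, -1.7] turn 7.2
[-2.8, -33.9, -1.7] turn 9.6
[-2.6, -42.4, -1.7] turn 12.0
top 41 [0.5527 0.0445 0.1646] r 0.0308 ang -2.7
side 50 [0.5533 0.0502 0.1623] r 0.0316 ang 7.7
```

The nut is running (0.055). I'll go on in small steps of about 5°.

Request:
{"name": "step_arm", "arguments": {
  "series": [
    [-1,[-1,-6,0],[0,0,1.7]],
    [-1,[-1.7,-12,0],[0,0,3.4]],
    [-1,[-2.2,-18,0],[0,0,5]]
  ]
}}

```text
time: 8.6
ee_pos: [0.6457, -0.1148, 0.0804]
eef_rot: [0.0, 0.515, 0.857, -0.0]
wrist_force: [3.6, 0.8, -1.2]
gripper_width: -0.0003
finger_force: 1.9
```

```bash
python3 -c "
from h import *
dial();arc(12,1)"
```

```text
140 red [(203, 210), (272, 302)] green [(225, 256)] needle 0.058
155 red [(205, 212), (276, 307)] green [(228, 258)] needle 0.054
170 red [(207, 214), (280, 310)] green [(232, 261)] needle 0.048
pol 0.2028 -52.66 F [2.7 0.1 0.6]
yaw 117.9
Ftan 2.22 tau 0.45
[-2.6, -42.3, -1.7] turn 12.0
```

Request:
{"name": "step_arm", "arguments": {
  "series": [
    [-1,[-1,-6,0],[0,0,1.7]],
    [-1,[-1.7,-12,0],[0,0,3.4]],
    [-1,[-2.2,-18,0],[0,0,5]]
  ]
}}

```text
time: 9.02
ee_pos: [0.6307, -0.1252, 0.0804]
eef_rot: [0.0, 0.552, 0.834, -0.0]
wrist_force: [4.8, -0.6, -0.7]
gripper_width: -0.0
finger_force: 1.9
```

```bash
python3 -c "
from h import *
dial();arc(12,1)"
```

```text
140 red [(203, 210), (272, 303)] green [(226, 256)] needle 0.054
155 red [(206, 213), (276, 307)] green [(229, 259)] needle 0.054
170 red [(208, 215), (281, 311)] green [(232, 261)] needle 0.051
pol 0.2028 -57.78 F [ 2.5 -0.   0.9]
yaw 112.9
Ftan 2.08 tau 0.42
[-2.5, -42.3, -1.7] turn 12.0
```

Request:
{"name": "step_arm", "arguments": {
  "series": [
    [-1,[-1,-6,0],[0,0,1.7]],
    [-1,[-1.7,-12,0],[0,0,3.4]],
    [-1,[-2.2,-18,0],[0,0,5]]
  ]
}}

```text
time: 9.45
ee_pos: [0.615, -0.1342, 0.0803]
eef_rot: [0.0, 0.588, 0.809, -0.0]
wrist_force: [4.6, -0.6, -0.0]
gripper_width: -0.0002
finger_force: 1.9
```

```bash
python3 -c "
from h import *
dial();arc(12,1)"
```

```text
140 red [(204, 211), (273, 304)] green [(227, 257)] needle 0.054
155 red [(206, 214), (277, 308)] green [(230, 260)] needle 0.053
170 red [(209, 216), (281, 311)] green [(233, 262)] needle 0.051
pol 0.2028 -62.9 F [ 2.8 -1.1  0.8]
yaw 107.9
Ftan 2.00 tau 0.41
[-2.4, -42.3, -1.7] turn 12.0
```

Request:
{"name": "step_arm", "arguments": {
  "series": [
    [-1,[-1,-6,0],[0,0,1.7]],
    [-1,[-1.7,-12,0],[0,0,3.4]],
    [-1,[-2.2,-18,0],[0,0,5]]
  ]
}}

```text
time: 9.88
ee_pos: [0.5991, -0.1415, 0.0804]
eef_rot: [0.0, 0.623, 0.782, 0.001]
wrist_force: [7.1, 1.7, -0.9]
gripper_width: -0.0002
finger_force: 3.3
```

```bash
python3 -c "
from h import *
dial();arc(12,1);knob()"
```

```text
140 red [(224, 231), (273, 304)] green [(233, 257)] needle 0.084
155 red [(227, 234), (277, 308)] green [(236, 260)] needle 0.084
170 red [(229, 237), (281, 311)] green [(238, 262)] needle 0.085
pol 0.2028 -67.83 F [ 6.3  0.8 -0.5]
yaw 102.9
Ftan 6.12 tau 1.24
[-2.4, -42.3, -1.7] turn 12.0
top 41 [0.5521 0.0342 0.1648] r 0.0324 ang -21.4
side 48 [0.5519 0.0405 0.1619] r 0.0304 ang -10.4
```

The nut is tight. Taking the right edge of the green band, the needle is at about 0.103. Another 2° should put it mid-band, and then I hold.

Request:
{"name": "step_arm", "arguments": {
  "series": [
    [-1,[-0.4,-3.5,0],[0,0,1]],
    [-1,[-0.9,-7,0],[0,0,2]],
    [-1,[-0.9,-7,0],[0,0,2]],
    [-1,[-0.9,-7,0],[0,0,2]]
  ]
}}

```text
time: 10.58
ee_pos: [0.5929, -0.144, 0.0804]
eef_rot: [0.001, 0.636, 0.772, 0.001]
wrist_force: [7.8, 1.2, -2.5]
gripper_width: 0.0
finger_force: 3.6
```

```bash
python3 -c "
from h import *
dial();arc(12,1)
c=cap('wrist');save(c,'w5.png')"
```

```text
140 red [(231, 238), (273, 304)] green [(240, 257)] needle 0.077
155 red [(234, 241), (277, 308)] green [(242, 260)] needle 0.083
170 red [(236, 244), (281, 311)] green [(245, 262)] needle 0.079
pol 0.2028 -69.52 F [ 7.5  0.3 -0.7]
yaw 101.0
Ftan 7.09 tau 1.44
[-2.6, -42.3, -1.7] turn 12.0
```

View pics/w5.png

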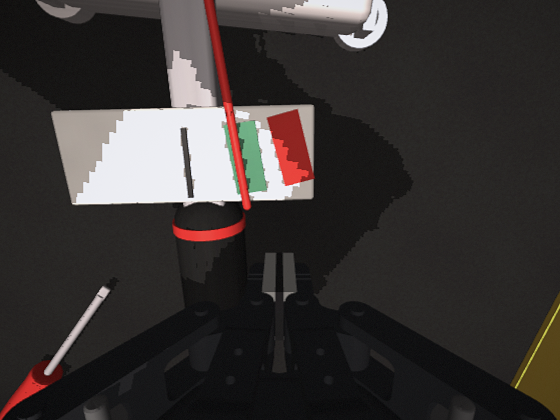

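The needle is in the green at about 0.118, with its line at (237,155) and the band spanning 230–260. I'll nudge a little more for margin and hold for 0.6 s.

Request:
{"name": "step_arm", "arguments": {
  "series": [
    [-1,[-0.4,-3.5,0],[0,0,1]],
    [-1,[-0.4,-3.5,0],[0,0,1]],
    [-1,[-0.4,-3.5,0],[0,0,1]],
    [-1,[-0.4,-3.5,0],[0,0,1]],
    [-1,[-0.4,-3.5,0],[0,0,1]]
  ]
}}

```text
time: 11.3
ee_pos: [0.5897, -0.1451, 0.0804]
eef_rot: [0.001, 0.643, 0.766, 0.001]
wrist_force: [9.0, 0.5, -2.0]
gripper_width: 0.0002
finger_force: 3.9
```

Request:
{"name": "step_arm", "arguments": {
  "series": [
    [-1,[0,0,0],[0,0,0]],
    [-1,[0,0,0],[0,0,0]],
    [-1,[0,0,0],[0,0,0]],
    [-1,[0,0,0],[0,0,0]],
    [-1,[0,0,0],[0,0,0]]
  ]
}}

```text
time: 11.92
ee_pos: [0.5898, -0.1451, 0.0804]
eef_rot: [0.001, 0.643, 0.766, 0.001]
wrist_force: [8.2, 0.4, -2.1]
gripper_width: -0.0
finger_force: 3.9
```

```bash
python3 -c "
from h import *
dial();arc(12,1);knob()"
```

```text
140 red [(235, 243), (273, 304)] green [] 
155 red [(238, 245), (277, 308)] green [] 
170 red [(241, 248), (281, 311)] green [] 
pol 0.2027 -70.47 F [ 9.   1.1 -2.7]
yaw 100.0
Ftan 8.88 tau 1.80
[-2.6, -42.3, -1.7] turn 12.0
top 41 [0.5506 0.0341 0.1645] r 0.031 ang -22.6
side 47 [0.5516 0.0401 0.1626] r 0.0302 ang -11.2
```

Held in the green, at about 0.13, for more than 0.6 s. Letting go: back away in tool +y, then up.

Request:
{"name": "step_arm", "arguments": {
  "series": [
    [-1,[0,8,0],[0,0,0]],
    [-1,[0,18,0],[0,0,0]],
    [-1,[0,30,0],[0,0,0]],
    [-1,[0,45,0],[0,0,0]],
    [-1,[0,65,0],[0,0,0]]
  ]
}}

```text
time: 12.75
ee_pos: [0.6523, -0.1341, 0.0795]
eef_rot: [-0.001, 0.643, 0.766, -0.001]
wrist_force: [-0.3, -0.7, 0.5]
gripper_width: 0.0001
finger_force: 0.0
```

Request:
{"name": "step_arm", "arguments": {
  "series": [
    [-1,[0,0,-50],[0,0,0]],
    [-1,[0,0,-100],[0,0,0]],
    [-1,[0,0,-150],[0,0,0]],
    [-1,[0,0,-150],[0,0,0]],
    [-1,[0,0,-150],[0,0,0]]
  ]
}}

```text
time: 13.38
ee_pos: [0.6521, -0.1339, 0.229]
eef_rot: [-0.001, 0.643, 0.766, -0.001]
wrist_force: [-0.1, -0.1, -0.8]
gripper_width: -0.0
finger_force: 0.0
```

```bash
python3 -c "
from h import *
knob();print(manip.get_state()['wrist_force'])
c=cap('wrist');save(c,'w6.png');c=cap('side');save(c,'s6.png')
a=cv2.imread('pics/w6.png');b=cv2.imread('pics/s6.png');cv2.imwrite('pics/f6.png',cv2.resize(np.hstack([a,b]),(800,300)))"
```

```text
top 41 [0.5523 0.0362 0.1637] r 0.0318 ang -17.9
side 48 [0.5515 0.0435 0.1623] r 0.0296 ang -4.9
[ 0.12489395  0.44122767 -0.8079201 ]
```

View pics/f6.png

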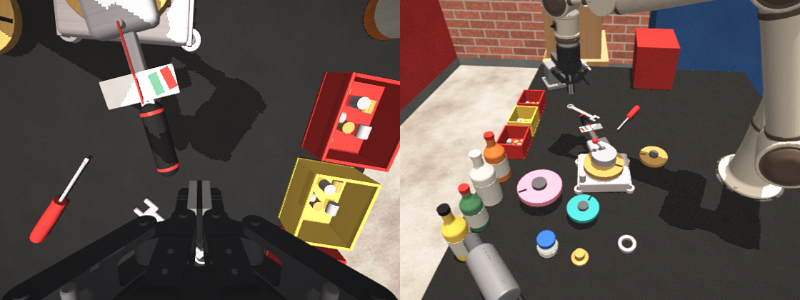

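The needle is back at zero, the bystanders haven't moved, the lever is on the tighten side, and the gripper is clear.

```bash
python3 -c "
from h import *
print(manip.finish_job())"
```

```text
the job is handed in; nothing more can be done
None
```

I flipped the lever to tighten, ran the nut clockwise until it came up tight, held the needle in the green at about 0.13 for over half a second without reaching the red, let go, and handed the job in at about 14 s.

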